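Open the sample hatch of a bench photometer by its push-push latch

TASK

Open the photometer's sample hatch, the larger, almost square flap, so that the next vial can be loaded: with the fingertips press it down once near its front edge, without forcing it, until its push-push latch lets go, then back away so that it springs up by itself. Wait a second or two, well clear of it, and see that it stays standing open by itself, and do not push it shut again. Leave the wide, short printer hatch beside it shut, do not shove, tip or lift the photometer, and leave the glassware and the metal cap standing where they are.

Things in the scene. Friction and masses are not known exactly. Their poses are not given: they have to be found in the camera images.
- meter: bench photometer, loose, 2.4 kg, white case 250 (x) by 274 (y) mm; origin: centre of its underside, on a 5 mm glass sheet; x points away from the operator, y left, z up. Front 85 mm: control panel sloping up to the flat deck, 85 mm above the origin. On it two grey flaps, tops at 101 mm: sample hatch on the left (x -11 to 75, y 9 to 101 mm), printer hatch on the right (x 11 to 67, y -117 to -19)
- sample_hatch_pad (a point): where to press: ribbed spot on top of the sample hatch, mid-width, 12 mm behind its front edge; at x 1, y 55, z 101 mm in the photometer's frame while shut. Moves with the flap; axes as the photometer's while shut (x from front edge to hinge, y along the hinge, z up). Flap 86 (x) by 92 (y) mm, its top 16 mm above the deck; nothing rises around it, a fingertip comes straight down on it
- sample_hatch (a joint): sample hatch angle, rad: 0 latched, 1.75 fully open (10 degrees past upright, top edge 185 mm above the glass). Hinge at its rear, 71 mm behind the pad. Pressed at the pad it yields at 2 to 3 N, lets go beyond -0.045 (3.2 mm), meets a stop at -0.055 (4 mm); a shorter press leaves it latched. Finger gone, it springs up and back in about 0.8 s and stays. Pushing it fully down again relatches it
- printer_hatch (a joint): printer hatch angle, rad: 0 latched shut (leave it so). Same kind of flap and latch, but wide and short, 56 (x) by 98 (y) mm, on the right, with a strip of paper standing out behind it
- vial: capped glass sample vial, 25 mm diameter, 62 mm high, standing; origin at the centre of its underside
- reagent: small brown glass bottle with white cap, 44 mm diameter, 88 mm high, standing; origin at the centre of its underside
- steel_cap: plain metal cap, 38 mm diameter, 42 mm high, standing; origin at the centre of its underside
- beaker: small glass beaker, 52 mm diameter, 65 mm high, standing; origin at the centre of its underside

How it is judged (in metres and radians):
On the way, in this order (a step that is already met when the one before it is completed fails the run):
1. the sample hatch is pressed down into its latch by the fingers (value of joint sample_hatch below -0.03 rad and contact force between the fingers and meter above 0.5 N), for 0.04 s.
2. the sample hatch has sprung up and stands open for a second with the robot off it (value of joint sample_hatch above 1.5 rad and contact force between each of the arm, the fingers and meter below 0.05 N), for 1 s.
At the end, for the whole second after the job is handed in: The sample hatch stands open (beyond 1.5 rad) and still by itself, the printer hatch is shut (within 0.03 rad), the photometer is level and within 15 mm of where it stood, and the vial, brown bottle, metal cap and beaker stand upright within 15 mm of where they stood (value of joint sample_hatch above 1.5 rad and velocity of joint sample_hatch between -0.1 and 0.1 rad/s and value of joint printer_hatch between -0.03 and 0.03 rad and distance of each of meter, vial, reagent, steel_cap, beaker from where it was at the start of the episode below 0.015 m and angle between meter's own z axis and vertical below 0.05 rad and angle between each of vial, reagent, steel_cap, beaker's own z axis and vertical below 0.2 rad); the robot touches nothing.
It fails at once if the hatch was forced (pressed with more than 40 N) (contact force between the fingers and meter above 40 N).
It fails at once if the hatch was pushed shut again after it had popped (value of joint sample_hatch between 0.04 and 0.15 rad and velocity of joint sample_hatch below -0.05 rad/s).
It fails at once if the printer hatch was pressed or opened (value of joint printer_hatch below -0.03 rad or value of joint printer_hatch above 0.05 rad).
It fails at once if the photometer was shoved, tipped or lifted (distance of meter from where it was at the start of the episode above 0.015 m or angle between meter's own z axis and vertical above 0.05 rad).
It fails at once if the vial, brown bottle, metal cap or beaker was moved, tipped or lifted (distance of any of vial, reagent, steel_cap, beaker from where it was at the start of the episode above 0.015 m or angle between any of vial, reagent, steel_cap, beaker's own z axis and vertical above 0.2 rad).
It also fails if it takes over 32 s, if anything falls off the work surface, if the arm or the gripper's body presses on something with over 40 N, if the wrist force passes 120 N, or if a joint passes its speed limit or range.

ROBOT

A 6-joint arm with a two-finger parallel gripper is mounted at the origin on the work surface. World frame = base frame: x ahead of the robot, y to its left, z up, the work surface at z = 0. Lengths are in mm, angles in rad, forces in N, time in s.
With the tool pointing down it reaches from about 350 to 875 mm from the base axis. Payload 4.2 kg.
Tool frame: the origin (TCP) lies on the mounting face of the last link; the fingertips stand 173 mm ahead of it and the grasp point (between the pads) lies 155 mm ahead of it; z points along the fingers, y is the direction in which the jaws open and shut (so a half turn about z gives the same grasp; the last joint's range is limited). The gripper opens to 85 mm and grips with 20 to 120 N. Pads are 22 mm wide; open, the fingers measure 114 mm over their backs; the gripper's body (76 mm by 85 mm) begins 54 mm behind the grasp point. The pads swing forward as they close: fully open they stand 13 mm farther back than shut.
Start: joints at [1.521, 0.385, 0.008, 0, -1.194, -0.259], TCP at [189.915, 595.426, 404.712] pointing down, gripper open.
Joint ranges: [-3.14, 3.14], [-1.21, 2.06], [-1.07, 1.41], [-3.16, 2.05], [-2.99, -0.16], [-3.1, 3.1]. Speed limits (rad/s): [2.79, 2.79, 3.14, 3.14, 3.14, 3.14].

INTERFACE

Orientations are given as a unit quaternion [x, y, z, w].
In Python, from bench import arm gives the robot as it stands. The module is installed in compiled form; this text tells all that it offers.
- The arm moves only by the tool play_rows, never from a script. Its argument "moves" is a list of rows, each a list of 3 entries, a list of its own where there are three numbers: the shift along the world's x, y, z in units of 30 cm (1.0 is 30 cm), then the turn about the world's z in units of 30 degrees (1.0 is 30 degrees), then the gripper's target within -1 to 1 (shut at 1, half-way at 0, fully open at -1). In form: [[[x, y, z], turn, jaw], ...]. A call has 1 to 12 rows; each row is the pose to reach, as a shift and turn from the pose measured when the call began; what a row does not reach only later rows make up. A row lasts 1/8 s, in which the tool goes at most 62.5 mm and 10.7 degrees, less where a joint would pass 70% of its speed; a pose out of reach is approached as far as the arm can. A call with a number of a shift or a turn outside -1 to 1 is refused whole. A call with a gripper value outside its range is refused whole. The fingers move at their own pace and stop on an object; the grip force is fixed at half the most. Time passes only in rows, so rows that repeat a pose let the fingers close. It gives the time, the measured TCP pose, the force and the opening at its end, in the units of the state.
- arm.read_state(): the state, without advancing time (a new reading comes with each control period).
- arm.get_image(name): name is "side" or "top" or "wrist"; returns a dict with "pixels" (480x640x3 uint8, red, green, blue), "vfov" (degrees; the focal length in pixels is half the picture's height over the tangent of half this angle, whatever the lens; pixels are square), "cx", "cy" (the principal point, pixels), "xyz" and "rotation" of the camera in the world. Camera axes: x right, y up, looking along -z (the intrinsics and any distortion apply to the point x, -y, -z); pixel columns grow to the right and rows downward; lengths in mm; the calibration is good to about 2 mm. A picture is of the moment at which its call begins. There is no depth.
- arm.job_done(): hands the job in, once; it reports no verdict.
Trained networks look in a picture, given as the dict that the camera call returned (one of the last four; its "shot" number tells which), for a name from the list of things; names that differ only in an ending like _2 or _b are one class to them, and where a whole thing is asked for, a point or a joint stands for the part that bears it (a point fixed in the world has none). Each returns a list of dicts, best first, with "conf" (0 to 1); they miss things now and then, are a little off and sometimes report something else, mostly with a low value. They report only what shows in the picture. A call takes as long as a camera call.
- arm.look_for(name, picture): "centre" ([x, y, z] in mm, in world coordinates, good to about 4 mm: the middle of the surface that is visible of it).
The state is a dict: "clock": time; "joints": joint angles; "joint_vel": joint speeds; "joint_efforts": joint torques, N m; "position": TCP position; "ee_rot": TCP orientation; "contact_force": force on the tool from outside, world axes, zero at the start; "wrist_torque": the same for the moment, N m; "gripper_width": finger opening in mm.
Only numpy, scipy, OpenCV 4.12 (cv2) and the standard library are available. Lean on these libraries where they do the work, as an engineer would, in place of code of your own. Each camera call takes 0.05 s, during which the arm holds its last target.

## Working session

There is one attempt and no reset: what is moved stays moved. The work goes in short steps, Python scripts to look and compute and a tool call to move; the robot and the scene stay as the last step left them, time stands still between calls to the robot, and variables do not carry over. Pictures are saved under pics/ and viewed, and the job is handed in when it is done.

Besides the shell and the picture viewer there is one more tool, called after "Request:" by a JSON object that holds its "op" and its "data", one argument or row to a line. play_rows: Moves the arm, as the interface text tells. Shifts and turns lie within -1 to 1; 1 stands for 30 cm of shift or 30 degrees of turn. Its arguments: {"type":"object","properties":{"moves":{"type":"array"}},"required":["moves"]}

```bash
mkdir -p pics
cat > h.py <<'E'
import numpy as np, cv2
from bench import arm
def save(p,n): cv2.imwrite('pics/'+n,p['pixels'][:,:,::-1].copy())
def proj(p,X):
    R=np.array(p['rotation']);
    if R.size==4:
        from scipy.spatial.transform import Rotation as Ro; R=Ro.from_quat(R).as_matrix()
    c=R.T@(np.array(X)-np.array(p['xyz'])); f=240/np.tan(np.radians(p['vfov'])/2)
    return p['cx']+f*c[0]/-c[2], p['cy']-f*c[1]/-c[2]
E
python3 - <<'E'
from h import *
s=arm.read_state(); print(s)
for n in ('top','side','wrist'):
    p=arm.get_image(n); save(p,n+'0.png'); print(n,{k:v for k,v in p.items() if k!='pixels'})
    for o in ('meter','sample_hatch_pad','sample_hatch','printer_hatch','vial','reagent','steel_cap','beaker'):
        for d in arm.look_for(o,p)[:2]: print(o,np.round(d['centre']),round(d['conf'],2),np.round(proj(p,d['centre'])))
E
```

```text
{'clock': 0.0, 'joints': array([ 1.52061557e+00,  3.85568065e-01,  6.61029617e-03, -5.17081973e-04,
       -1.19402538e+00, -2.58563043e-01]), 'joint_vel': array([ 0.00062976, -0.00039499,  0.00133617,  0.00046092,  0.00057841,
       -0.0011118 ]), 'joint_efforts': array([-6.94384089e-04, -3.92285764e+01,  1.88399398e+01,  4.18616563e+00,
       -4.58226685e-03,  3.46586376e-06]), 'position': array([189.83669251, 595.24908027, 403.60546186]), 'ee_rot': array([ 9.88093012e-01, -1.53853652e-01, -1.25281052e-04,  1.11247529e-03]), 'contact_force': array([ 0.21736094, -0.54932391, -0.554009  ]), 'wrist_torque': array([0.01434891, 0.02332467, 0.00518695]), 'gripper_width': 85.5562945756331}
top {'vfov': 48.6489714236181, 'cx': 321.79511180671585, 'cy': 241.13531962331635, 'xyz': array([409.35354066,  71.26881529, 988.67673265]), 'rotation': array([-0.06854483,  0.07025126,  0.70388116, -0.70350386]), 'shot': 1}
meter [507. -55.  91.] 0.91 [395. 288.]
meter [ 426. -233.   66.] 0.47 [498. 337.]
sample_hatch_pad [560. -13. 105.] 0.88 [370. 256.]
sample_hatch_pad [ 546. -268.   64.] 0.48 [51
[... 448 characters left out ...]
94971772,  779.2089228 ]), 'rotation': array([ 0.40690494, -0.14760033, -0.30014065,  0.85003418]), 'shot': 2}
meter [ 493. -106.   88.] 0.77 [328. 311.]
sample_hatch_pad [560. -23. 106.] 0.91 [327. 262.]
sample_hatch [562. -28. 104.] 0.84 [330. 263.]
printer_hatch [ 535. -141.  103.] 0.81 [360. 305.]
vial [ 426. -245.   48.] 0.72 [352. 399.]
reagent [ 538. -290.   64.] 0.94 [423. 374.]
reagent [563. 128.  60.] 0.43 [281. 240.]
beaker [563. 130.  59.] 0.79 [281. 240.]
wrist {'vfov': 65.13595205044257, 'cx': 316.08154946050496, 'cy': 232.62508427446593, 'xyz': array([270.44838627, 569.47865087, 373.94468231]), 'rotation': array([ 0.09825551, -0.13470152,  0.79604682, -0.58181682]), 'shot': 3}
```

View pics/top0.png

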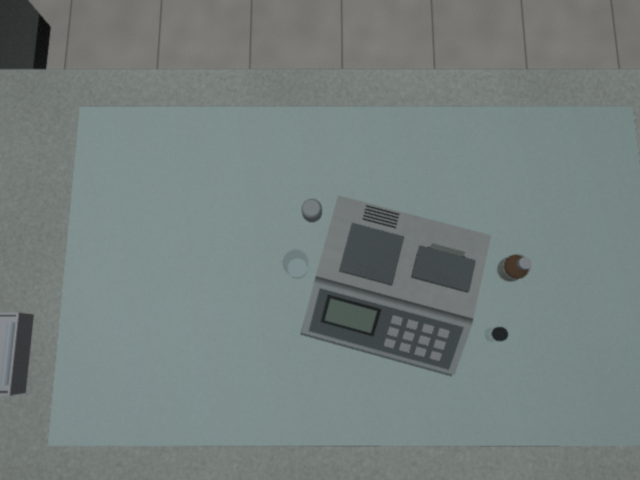

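View pics/side0.png

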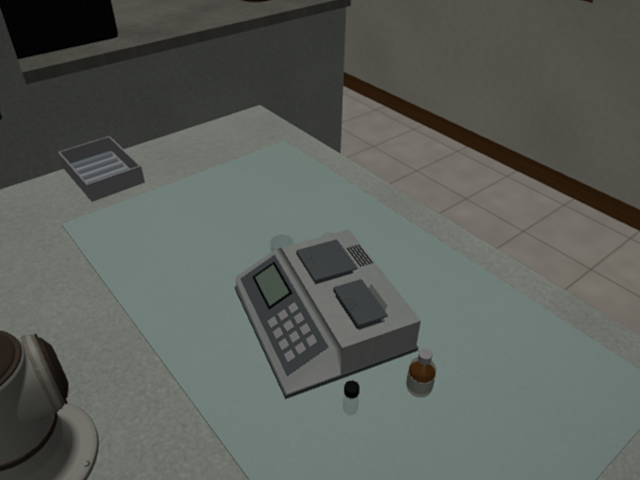

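Run:
```python
import cv2
a=cv2.imread('pics/top0.png')[190:380,280:500]; cv2.imwrite('pics/tz.png',cv2.resize(a,None,fx=3.5,fy=3.1579,interpolation=cv2.INTER_CUBIC)) 
a=cv2.imread('pics/side0.png')[225:345,280:440]; cv2.imwrite('pics/sz.png',cv2.resize(a,None,fx=5,fy=5,interpolation=cv2.INTER_CUBIC))
```

```text
(no output)
```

View pics/tz.png

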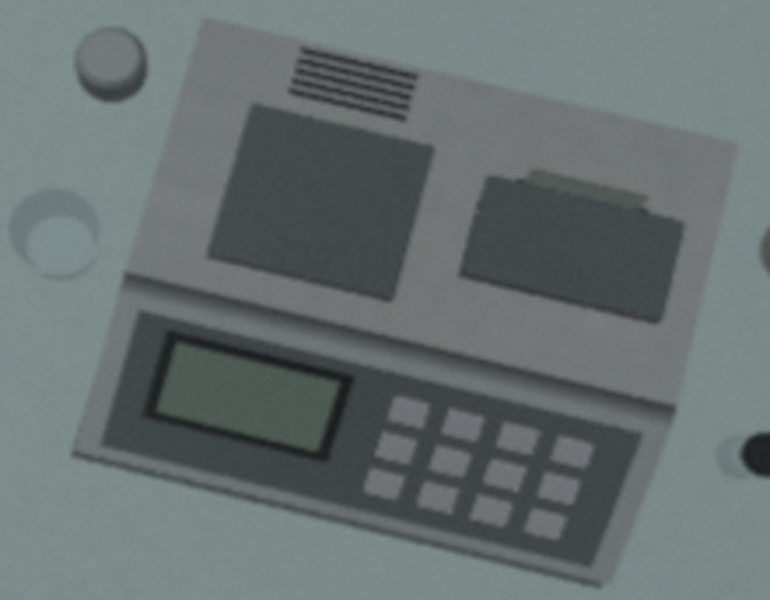

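View pics/sz.png

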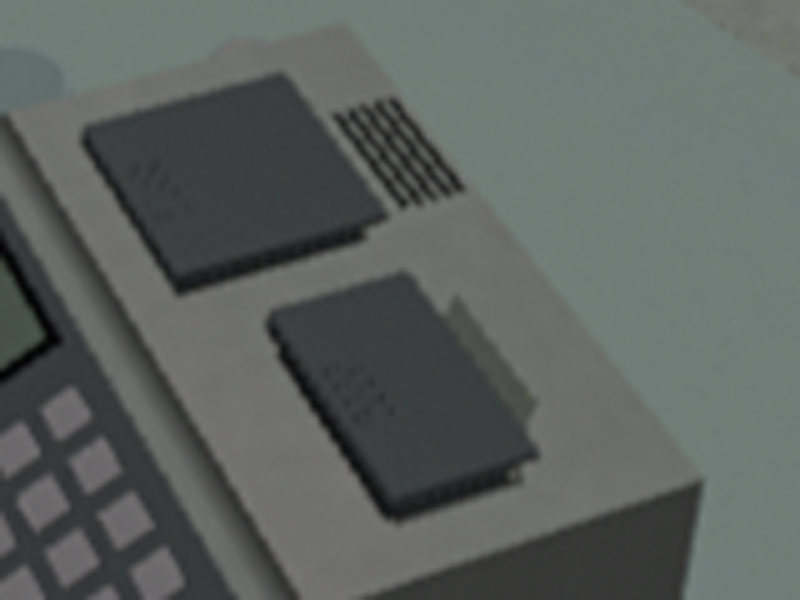

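```bash
cat > fit.py <<'E'
from h import *
from scipy.optimize import least_squares
M=[[75,101],[75,9],[-11,9],[-11,101],[67,-19],[67,-117],[11,-117],[11,-19]]
T=[(250,104),(433,146),(393,300),(208,257),(486,177),(684,222),(660,322),(460,277)]
S=[(283,75),(385,213),(180,285),(85,130),(405,273),(537,457),(393,513),(270,317)]
T=np.array(T)/[3.5,3.1579]+[280,190]-.35; S=np.array(S)/5+[280,225]-.4
pt=arm.get_image('top'); ps=arm.get_image('side')
def W(q,m):
    c,s=np.cos(q[2]),np.sin(q[2]); return [q[0]+c*m[0]-s*m[1],q[1]+s*m[0]+c*m[1],106]
def res(q,views): return np.concatenate([[np.array(proj(p,W(q,m)))-P[i] for i,m in enumerate(M)] for p,P in views]).ravel()
for v in ([(pt,T)],[(ps,S)],[(pt,T),(ps,S)]):
    r=least_squares(res,[520,-60,-.2],args=(v,)); q=r.x
    print(q,np.degrees(q[2]),'rms px',np.sqrt(np.mean(r.fun**2)),'pad',W(q,(1,55)))
E
python3 fit.py
```

```text
[ 5.18593213e+02 -5.91501094e+01 -2.62052627e-01] -15.014509541355524 rms px 0.35674780198982997 pad [np.float64(533.8075735320003), np.float64(-6.286859209741991), 106]
[ 5.17828700e+02 -6.10846276e+01 -2.69169372e-01] -15.422268988065706 rms px 0.719166425500763 pad [np.float64(533.4188871257434), np.float64(-8.330991852422933), 106]
[ 5.18487918e+02 -5.97951172e+01 -2.65033804e-01] -15.185318391370512 rms px 0.7018618803798442 pad [np.float64(533.8598056473301), np.float64(-6.977458558401601), 106]
```

Request:
{"op": "play_rows", "data": {
  "moves": [
    [[0.1, -0.17, 0], 0, 1],
    [[0.2, -0.35, 0], 0, 1],
    [[0.3, -0.52, 0], 0, 1],
    [[0.4, -0.7, 0], 0, 1],
    [[0.5, -0.87, 0], 0, 1],
    [[0.57, -1.0, 0], 0.08, 1],
    [[0.57, -1.0, 0], 0.08, 1],
    [[0.57, -1.0, 0], 0.08, 1]
  ]
}}

```text
clock: 2.45
position: [361.0, 295.5, 405.0]
ee_rot: [0.991, -0.133, 0.0, -0.0]
contact_force: [-0.4, -0.1, 1.0]
gripper_width: -0.1
```

Request:
{"op": "play_rows", "data": {
  "moves": [
    [[0.1, -0.17, 0], 0, 1],
    [[0.2, -0.35, 0], 0, 1],
    [[0.3, -0.52, 0], 0, 1],
    [[0.4, -0.7, 0], 0, 1],
    [[0.5, -0.87, 0], 0, 1],
    [[0.577, -1.0, 0], 0, 1],
    [[0.577, -1.0, -0.12], 0, 1],
    [[0.577, -1.0, -0.23], 0, 1],
    [[0.577, -1.0, -0.23], 0, 1],
    [[0.577, -1.0, -0.23], 0, 1]
  ]
}}

```text
clock: 3.7
position: [535.0, -3.5, 337.2]
ee_rot: [0.991, -0.132, 0.001, -0.0]
contact_force: [-0.1, -0.2, -0.2]
gripper_width: -0.2
```

Run:
```python
from h import *
s=arm.read_state(); print(s['clock'],s['position'],s['ee_rot'],s['contact_force'])
for n in ('top','side','wrist'):
    p=arm.get_image(n); save(p,n+'1.png')
    t=s['position'].copy(); t[2]-=173
    print(n,'tip',proj(p,t),'pad',proj(p,[534,-7,106]))
    for d in arm.look_for('sample_hatch_pad',p)[:1]: print(d)
for n in('side','wrist'):
    pass
a=cv2.imread('pics/side1.png')[200:350,240:440]; cv2.imwrite('pics/s1z.png',cv2.resize(a,None,fx=4,fy=4))
```

```text
3.7 [534.95355214  -3.49187561 337.16725303] [ 9.91194141e-01 -1.32410110e-01  1.23649237e-03 -4.55927649e-04] [-0.05143767 -0.16602269 -0.19454936]
top tip (np.float64(368.1307540802822), np.float64(265.25494367113276)) pad (np.float64(367.18195059146444), np.float64(271.047986220285))
{'centre': [518.9, -33.2, 106.2], 'conf': 0.64}
side tip (np.float64(309.82203852475885), np.float64(237.50967495183656)) pad (np.float64(310.65209544514175), np.float64(263.1610480110389))
{'centre': [566.0, -22.1, 109.4], 'conf': 0.82}
wrist tip (np.float64(314.8874792683532), np.float64(309.32498026516237)) pad (np.float64(321.72630234659084), np.float64(257.1306165817919))
{'centre': [568.1, -18.1, 107.2], 'conf': 0.67}
```

View pics/s1z.png

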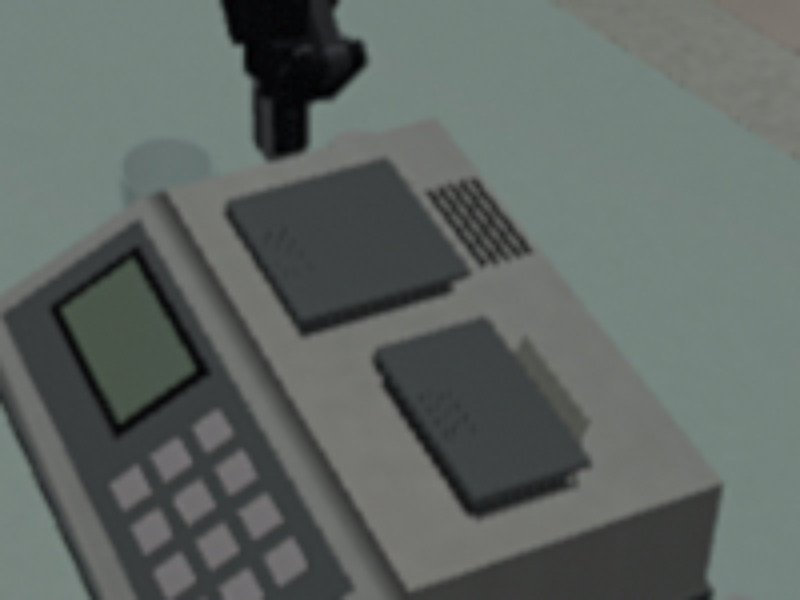

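View pics/wrist1.png

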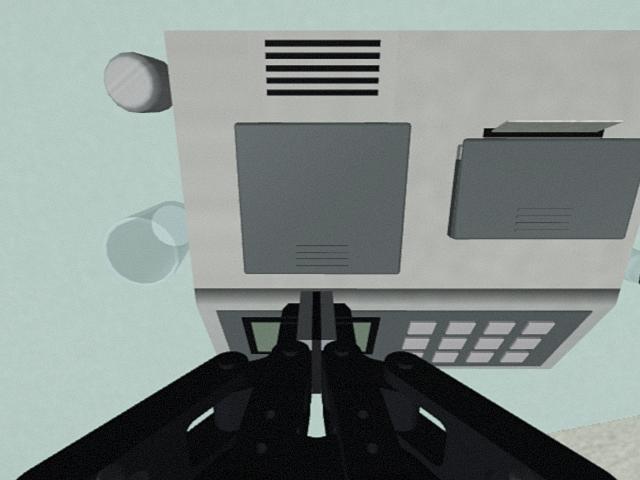

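Request:
{"op": "play_rows", "data": {
  "moves": [
    [[-0.01, -0.01, -0.08], 0, 1],
    [[-0.01, -0.01, -0.15], 0, 1],
    [[-0.01, -0.01, -0.17], 0, 1],
    [[-0.01, -0.01, -0.17], 0, 1],
    [[-0.01, -0.01, -0.17], 0, 1]
  ]
}}

```text
clock: 4.62
position: [531.6, -7.2, 286.9]
ee_rot: [0.991, -0.133, 0.002, -0.001]
contact_force: [1.3, -0.3, -0.2]
gripper_width: -0.3
```

Run:
```python
from h import *
s=arm.read_state(); print(s['clock'],s['position'],s['contact_force'])
for n in ('side','wrist'):
    p=arm.get_image(n); save(p,n+'2.png')
a=cv2.imread('pics/side2.png')[200:320,250:410]; b=cv2.imread('pics/wrist2.png')[150:390,160:480]
cv2.imwrite('pics/z2.png',np.hstack([cv2.resize(a,(400,300)),cv2.resize(b,(400,300))]))
```

```text
4.625 [531.58862613  -7.18494844 286.92389978] [ 1.252152   -0.29855574 -0.18943366]
```

View pics/z2.png

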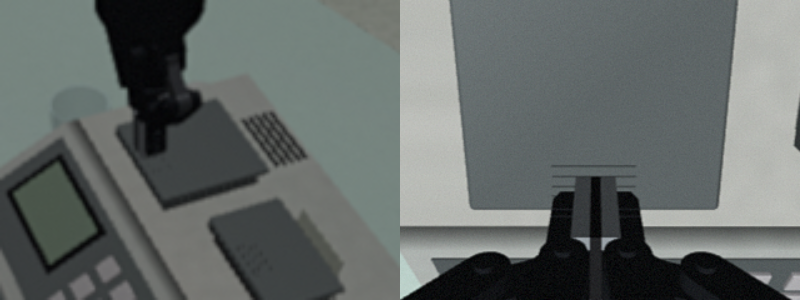

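Request:
{"op": "play_rows", "data": {
  "moves": [
    [[0, 0, -0.01], 0, 1],
    [[0, 0, -0.02], 0, 1],
    [[0, 0, -0.02], 0, 1]
  ]
}}

```text
clock: 5.1
position: [531.3, -7.2, 280.5]
ee_rot: [0.991, -0.133, 0.002, -0.001]
contact_force: [0.3, 0.4, -0.2]
gripper_width: -0.2
```

Request:
{"op": "play_rows", "data": {
  "moves": [
    [[0, 0, -0.007], 0, 1],
    [[0, 0, -0.007], 0, 1]
  ]
}}

```text
clock: 5.35
position: [531.5, -7.2, 278.5]
ee_rot: [0.991, -0.133, 0.002, -0.001]
contact_force: [-0.6, -0.4, 1.7]
gripper_width: 0.3
```

Request:
{"op": "play_rows", "data": {
  "moves": [
    [[0, 0, -0.004], 0, 1],
    [[0, 0, -0.004], 0, 1]
  ]
}}

```text
clock: 5.6
position: [531.5, -7.2, 277.3]
ee_rot: [0.991, -0.133, 0.002, -0.001]
contact_force: [-0.6, 0.0, 1.9]
gripper_width: -0.2
```

Request:
{"op": "play_rows", "data": {
  "moves": [
    [[0, 0, -0.004], 0, 1],
    [[0, 0, -0.004], 0, 1]
  ]
}}

```text
clock: 5.85
position: [531.4, -7.2, 276.1]
ee_rot: [0.991, -0.133, 0.002, -0.001]
contact_force: [-0.9, 0.7, 1.6]
gripper_width: -0.2
```

Request:
{"op": "play_rows", "data": {
  "moves": [
    [[0, 0, -0.003], 0, 1],
    [[0, 0, -0.003], 0, 1]
  ]
}}

```text
clock: 6.1
position: [531.4, -7.2, 275.6]
ee_rot: [0.991, -0.133, 0.002, -0.001]
contact_force: [-1.9, -0.3, 3.9]
gripper_width: 0.0
```

Request:
{"op": "play_rows", "data": {
  "moves": [
    [[0, 0, -0.003], 0, 1],
    [[0, 0, -0.003], 0, 1]
  ]
}}

```text
clock: 6.35
position: [531.4, -7.1, 275.5]
ee_rot: [0.991, -0.133, 0.002, -0.001]
contact_force: [-4.1, 1.2, 7.3]
gripper_width: -0.2
```

Request:
{"op": "play_rows", "data": {
  "moves": [
    [[-0.08, 0.02, 0.12], 0, 1],
    [[-0.2, 0.05, 0.28], 0, 1],
    [[-0.32, 0.09, 0.42], 0, 1],
    [[-0.4, 0.11, 0.5], 0, 1],
    [[-0.4, 0.11, 0.5], 0, 1],
    [[-0.4, 0.11, 0.5], 0, 1],
    [[-0.4, 0.11, 0.5], 0, 1],
    [[-0.4, 0.11, 0.5], 0, 1]
  ]
}}

```text
clock: 7.35
position: [412.0, 25.8, 424.3]
ee_rot: [0.991, -0.133, 0.001, -0.0]
contact_force: [-0.2, 0.1, 0.7]
gripper_width: -0.1
```

Run:
```python
from h import *
s=arm.read_state(); print(s['clock'],s['position'],s['contact_force'])
for n in ('side','wrist'):
    p=arm.get_image(n); save(p,n+'3.png')
a=cv2.imread('pics/side3.png'); b=cv2.imread('pics/wrist3.png')
cv2.imwrite('pics/z3.png',np.hstack([cv2.resize(a[170:410,200:520],(400,300)),cv2.resize(b,(400,300))]))
```

```text
7.35 [412.0102325   25.80176402 424.33832415] [-0.24899368  0.08871269  0.67838734]
```

View pics/z3.png

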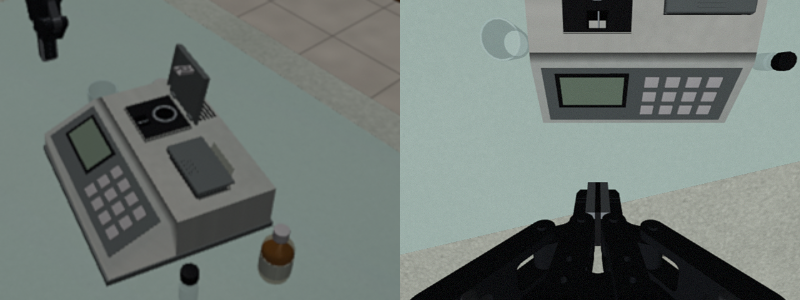

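The hatch has popped and is standing open. I'll wait about 2 s well clear of it, then check again.

Request:
{"op": "play_rows", "data": {
  "moves": [
    [[0, 0, 0], 0, 1],
    [[0, 0, 0], 0, 1],
    [[0, 0, 0], 0, 1],
    [[0, 0, 0], 0, 1],
    [[0, 0, 0], 0, 1],
    [[0, 0, 0], 0, 1],
    [[0, 0, 0], 0, 1],
    [[0, 0, 0], 0, 1],
    [[0, 0, 0], 0, 1],
    [[0, 0, 0], 0, 1],
    [[0, 0, 0], 0, 1],
    [[0, 0, 0], 0, 1]
  ]
}}

```text
clock: 8.95
position: [411.9, 25.8, 424.7]
ee_rot: [0.991, -0.133, 0.001, -0.0]
contact_force: [-0.4, -0.5, 0.2]
gripper_width: -0.1
```

Request:
{"op": "play_rows", "data": {
  "moves": [
    [[0, 0, 0], 0, 1],
    [[0, 0, 0], 0, 1],
    [[0, 0, 0], 0, 1],
    [[0, 0, 0], 0, 1],
    [[0, 0, 0], 0, 1],
    [[0, 0, 0], 0, 1]
  ]
}}

```text
clock: 9.7
position: [411.9, 25.8, 424.7]
ee_rot: [0.991, -0.133, 0.001, -0.0]
contact_force: [-0.3, -0.1, -0.4]
gripper_width: 0.1
```

Run:
```python
from h import *
s=arm.read_state(); print(s['clock'],s['position'],s['contact_force'])
for n in ('side','top'):
    p=arm.get_image(n); save(p,n+'4.png')
    for o in ('vial','reagent','steel_cap','beaker','printer_hatch'):
        for d in arm.look_for(o,p)[:1]: print(n,o,np.round(d['centre']),round(d['conf'],2))
a=cv2.imread('pics/side4.png'); b=cv2.imread('pics/top4.png')
cv2.imwrite('pics/z4.png',np.hstack([cv2.resize(x,(400,300)) for x in (a[170:410,200:520],b[160:400,260:580])]))
for n in('side','top'):
    d=cv2.absdiff(cv2.imread(f'pics/{n}0.png'),cv2.imread(f'pics/{n}4.png')).max(2); cv2.imwrite(f'pics/d{n}.png',np.minimum(d*4.,255))
cv2.imwrite('pics/dd.png',np.hstack([cv2.resize(cv2.imread(f'pics/d{n}.png'),(400,300)) for n in('side','top')]))
```

```text
9.7 [411.85274148  25.80739457 424.71190368] [-0.30999197 -0.07447213 -0.37502692]
side vial [ 424. -247.   49.] 0.67
side reagent [ 540. -286.   63.] 0.93
side beaker [560. 128.  61.] 0.88
side printer_hatch [ 534. -139.  105.] 0.75
top vial [ 428. -231.   67.] 0.76
top reagent [ 548. -267.   64.] 0.74
top steel_cap [655.  94.  44.] 0.91
top beaker [560. 118.  31.] 0.95
top printer_hatch [ 541. -135.  109.] 0.59[ WARN:0@2.852] global loadsave.cpp:1063 imwrite_ Unsupported depth image for selected encoder is fallbacked to CV_8U.
```

View pics/z4.png

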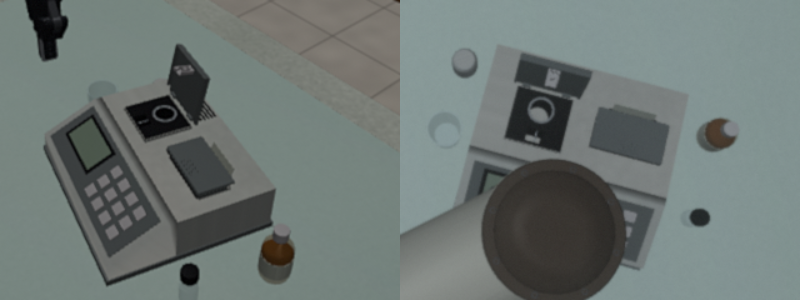

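View pics/dd.png

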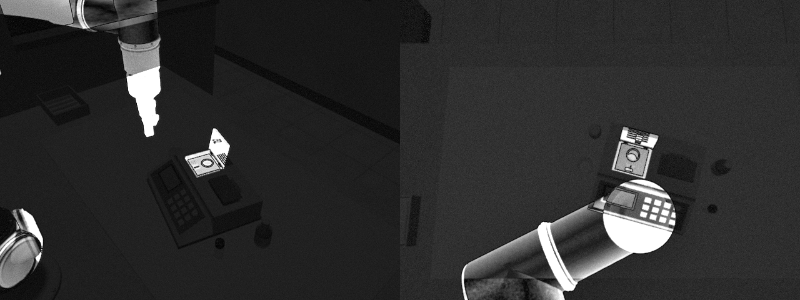

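The hatch is still up, with the sample well visible. The difference images show changes only at the hatch and the arm.

```bash
python3 -c "
from bench import arm
print(arm.job_done())"
```

```text
the job is handed in; nothing more can be done
None
```

The sample hatch is open and standing by itself, and the job is handed in; no verdict came back.

**Press:** I closed the fingers and came straight down on the ribbed pad. The flap moved about 4 mm to its stop. The highest force I read was about 7 N vertical and 4 N sideways, sampled only at the end of each move. I then backed off up and toward the operator, and the flap sprang up.

**Last checks:** about 3 s after release (clock 9.7 s of 32 s):
- **Hatch:** it was still standing open in the side and top pictures. The joint angle is not in the state, so I judged this from the pictures only.
- **Everything else:** comparing before and after pictures, only the hatch and the arm had changed. The printer hatch still looked shut.
- **Glassware and metal cap:** the networks put the brown bottle, metal cap and beaker within about 5 mm of where they were at the start. The vial matched in the side view. In the top view it was not named at the start, so there was nothing to compare there.
- **Robot:** the tool force was at noise level, under 0.5 N, with the tool well clear of everything.

**Disagreement:** the network's "pad" positions were about 30 mm off because they pointed at the middle of the flap. I used a pose fitted to the flap corners instead, and the ribs in the wrist picture confirmed it.

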